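Set the sliding stop collar of a drilling jig against a drawer blank

ROBOT

A 7-joint arm with a two-finger parallel gripper is mounted at the origin on the work surface. World frame = base frame: x ahead of the robot, y to its left, z up, the work surface at z = 0. Lengths are in m, angles in rad, forces in N, time in s.
With the tool pointing down it reaches from about 0.4 to 0.85 m from the base axis. Payload 10.4 kg.
Tool frame: the origin (TCP) lies midway between the tips of the shut fingers; the grasp point (between the pads) lies 19 mm behind it (grip_point_offset is the z of the grasp point in the tool frame, in m); z points along the fingers, y is the line along which they close (so a half turn about z gives the same grasp; the last joint's range is limited). The gripper opens to 85 mm and grips with 20 to 120 N. Pads are 22 mm wide; open, the fingers measure 114 mm over their backs; the gripper's body (76 mm by 85 mm) begins 54 mm behind the grasp point. The pads swing forward as they close: fully open they stand 13 mm farther back than shut.
Start: joints at [-1.258, 0.332, -0.065, 1.46, 0.022, 1.35, -0.088], TCP at [0.206, 0.59, 0.231] pointing down, gripper open.
Joint ranges: [-2.6, 2.6], [-0.5, 2.12], [-1.47, 1.34], [0.16, 2.42], [-1.27, 4.41], [0.06, 2.06], [-2.6, 2.6]. Speed limits (rad/s): [2.22, 2.22, 2.79, 2.79, 3.14, 3.14, 3.14].

INTERFACE

Orientations are given as a rotation vector (axis times angle).
In Python, from station import * gives the robot as it stands.
- The arm moves only by the tool send_rows, never from a script. Its argument "increments" is a list of rows, each a list of 5 numbers: the opening, from 0 (shut) to 1 (fully open), then the shift along the tool's x, y, z in mm, then the turn about the tool's z in rad. In form: [[gripper, dx, dy, dz, turn], ...]. A call has exactly 10 rows; each row shifts and turns the commanded pose from where the row before left it, along the tool's axes as they then stand; what a row does not reach is not made up. A row lasts 1/10 s, in which the tool goes at most 50 mm and 8.59 degrees, less where a joint would pass 70% of its speed; a pose out of reach is approached as far as the arm can. A call is refused whole if a number of a shift passes 50 or a number of a turn 0.15, either way. A call with a gripper value outside its range is refused whole. The fingers move at their own pace and stop on an object; the grip force is fixed at half the most. Time passes only in rows, so rows that do not move let the fingers close, or fill a call up. It gives the time, the measured TCP pose, the force, the opening and the grip force at its end, in the units of the state.
- observe(): the state, without advancing time (a new reading comes with each control period).
- snapshot(name): name is "side" or "top" or "wrist"; returns a dict with "pixels" (480x640x3 uint8, red, green, blue), "camera_matrix" (3x3 intrinsics, pixels), "T" (4x4, takes a point from camera to world coordinates); the wrist camera has in their place "T_tool_cam" (4x4, takes a point from camera to tool coordinates, whose origin is the TCP and whose axes are the flange's). Camera axes: x right, y down, z forward; pixel columns grow to the right and rows downward; lengths in m; the calibration is good to about 2 mm. A picture is of the moment at which its call begins: read the wrist's pose just before it. There is no depth.
- job_done(): hands the job in; it is judged then, once.
The state is a dict: "t": time; "qpos": joint angles; "qvel": joint speeds; "joint_efforts": joint torques, N m; "tool_pos": TCP position; "ee_rot": TCP orientation; "contact_force": force on the tool from outside, world axes, zero at the start; "wrist_torque": the same for the moment, N m; "grip_width": finger opening in m; "gripper_force": force on a finger pad.
Only numpy, scipy, OpenCV 4.12 (cv2) and the standard library are available. Lean on these libraries where they do the work, as an engineer would, in place of code of your own. Each camera call takes 0.05 s, during which the arm holds its last target. There are 200 camera calls.

TASK

The pale wood blank lies with some play in the channel of the drilling jig. Loosen the brass wing screw of the stop collar before moving the collar, then slide the collar along its rod until it bears on the blank and holds it home against the steel pad of the end block with a light steady press (about 10 N for a second, never more than 20 N), and turn the screw fully tight again there so that the blank is left clamped with no play. Leave the loose pieces lying around the jig where they are.

Things in the scene. Friction and masses are not known exactly. Their poses are not given: they have to be found in the camera images.
- jig: Fixed plywood jig base 190 x 360 x 18 mm; origin under its centre, z up. Local y runs along rod and channel; the robot faces its -x side. Channel: x -48 to +18 mm, floor 18 mm above the bench, between a lip (top 30 mm) and a fence (36 mm), closed at +y by an end block (58 mm). The 16 mm steel rod lies at x = +55 mm, 46 mm up, between posts at y = -165 and +168 mm (tops 68 mm).
- end_face (a point): Middle of the wooden face of the fixed end block at the +y end of the channel, 31 mm above the bench; axes as the jig's; it looks to -y. A stiff steel adjuster pad, 44 x 24 mm, stands 4 to 24 mm proud of it towards -y: the blank must bear on this pad. The pad's setting differs each time and is not given (find it by feel; it does not move in the task).
- blank: Loose drawer-rail blank of pale wood, 60 (x) x 140 (y) x 25 (z) mm, about 150 g, lying in the jig's channel on its floor, lengthwise along the jig's y; it starts 2 to 34 mm short of the end block's pad. Origin under its centre. Its corners may rub on the fence or the lip (3 mm play on either side).
- blank_end (a point): Middle of the blank's -y end face, which the stop's foot presses; on the blank.
- blank_head (a point): Middle of the blank's +y end face, which must bear on the end block's pad; on the blank.
- stop: Dark steel stop collar, 36 mm diameter, 24 mm wide, sliding on the rod along the jig's y (+y: towards the blank; it cannot turn on the rod). Origin on the rod's axis in the plane of its +y face; axes as the jig's. An arm over the fence carries a 30 mm wide foot that presses the end of the blank. It drags with about 2 N when the screw is loose, and resists over 35 N when tight.
- stop_face (a point): Middle of the foot's pressing face (looks to +y), 31 mm above the bench, 70 mm to local -x of the collar's origin; on the stop, axes as the jig's.
- screw (a joint): Angle of the brass wing screw in the collar's top, rad: 0 fully tight, 1.5 fully out (hard stops). Grows when turned anticlockwise seen from above. Starts at 0 to 0.15. It grips the rod below about 0.5 and is free beyond; turning takes about 0.15 N m loose, up to 0.25 N m when tight, and it stays where it is left.
- wing (a point): Centre of the upright wing blade, on the screw's upright axis, 98 mm above the bench, 12 mm to jig -y of the stop's origin. Blade: 42 mm along this point's x, 8 mm thick (y), 24 mm high (z); it turns with the screw. At screw 0 its x axis is 0.97 rad anticlockwise of the jig's x. Below the blade (86 mm) only a 20 mm round flange; the collar's boss tops at 69 mm.
- tape_roll: Bystander: roll of paper tape, 90 mm diameter, 24 mm high, on the bench in front of the jig; origin under its centre.
- offcut: Bystander: wood offcut 30 x 90 x 18 mm on the bench in front of the jig; origin under its centre.
- spare_collar: Bystander: plain steel ring 36 mm diameter, 24 mm high, on the bench behind the jig; origin under its centre.
- spare_rail: Bystander: pale wood piece 45 x 160 x 25 mm on the bench behind the jig; origin under its centre.
Mind the look-alikes: they are no part of the job. What is shaped like the blank but black, green or pink is not meant.

How it is judged:
On the way, in this order (a step that is already met when the one before it is completed fails the run):
1. the wing screw is loosened (past 0.7 rad) with the collar still within 8 mm of its start (value of joint screw above 0.7 rad and distance of stop from where it was at the start of the episode below 0.008 m), for 0.1 s.
2. with the screw loose, the stop presses the blank with 3 N or more while the blank is at rest near the end block (2 to 26 mm from its wooden face) (value of joint screw above 0.5 rad and contact force between stop and blank above 3 N and linear speed of blank below 0.005 m/s and y of blank_head in the frame of end_face between -0.026 and -0.002 m), for 0.3 s.
At the end, for the whole second after the job is handed in: The screw is tight (under 0.2 rad) and the blank stays clamped without play between the stop and the end block's pad: the stop still presses it with over 1 N (and never over 20 N), its head 2 to 26 mm from the block's wooden face, all at rest (value of joint screw below 0.2 rad and contact force between stop and blank above 1 N and y of blank_head in the frame of end_face between -0.026 and -0.002 m and linear speed of each of blank, stop below 0.01 m/s); the robot touches nothing.
It fails at once if the stop presses the blank with more than 20 N (contact force between stop and blank above 20 N).
It fails at once if a bystander is moved by more than 20 mm (distance of any of tape_roll, offcut, spare_collar, spare_rail from where it was at the start of the episode above 0.02 m).
It also fails if it takes over 59 s, if anything falls off the work surface, if the arm or the gripper's body presses on something with over 40 N, if the wrist force passes 120 N, or if a joint passes its speed limit or range.

## Working session

There is one attempt and no reset: what is moved stays moved. The work goes in short steps, Python scripts to look and compute and a tool call to move; the robot and the scene stay as the last step left them, time stands still between calls to the robot, and variables do not carry over. Pictures are saved under pics/ and viewed, at most 10 in all, crops included, and the job is handed in when it is done.

Besides the shell and the picture viewer there is one more tool, called after "Emit:" as name(argument=value, ...), one argument or row to a line, values as JSON. send_rows: Moves the arm, as the interface text tells. Its arguments: {"type":"object","properties":{"increments":{"type":"array","items":{"type":"array","items":{"type":"number"}}}},"required":["increments"]}

```bash
mkdir -p pics
python3 - <<'E'
from station import *
import cv2,numpy as np,pickle
o=observe();print({k:np.round(v,3).tolist() for k,v in o.items()})
for n in("top","side"):
    s=snapshot(n);cv2.imwrite(f"pics/{n}0.png",s["pixels"][:,:,::-1]);pickle.dump(s,open(f"{n}0.pkl","wb"));print(n,s["camera_matrix"].tolist(),np.round(s["T"],3).tolist())
E
```

```text
{'t': 0.0, 'qpos': [-1.258, 0.333, -0.065, 1.461, 0.022, 1.35, -0.089], 'qvel': [0.0, 0.001, -0.001, 0.001, -0.0, -0.001, 0.001], 'joint_efforts': [0.001, -62.547, 0.05, -39.159, 0.016, 0.01, -0.0], 'tool_pos': [0.206, 0.59, 0.231], 'ee_rot': [-0.525, -3.097, 0.002], 'contact_force': [0.462, -0.644, 0.597], 'wrist_torque': [0.01, 0.04, 0.023], 'gripper_force': 0.0, 'grip_width': 0.085}
top [[499.50092098585833, 0.0, 323.1812059570832], [0.0, 499.50092098585833, 237.65962429320498], [0.0, 0.0, 1.0]] [[-0.029, -0.994, 0.105, 0.387], [-1.0, 0.028, -0.012, -0.039], [0.009, -0.106, -0.994, 1.147], [0.0, 0.0, 0.0, 1.0]]
side [[446.94535471879936, 0.0, 324.99278036709376], [0.0, 446.94535471879936, 243.59440116301087], [0.0, 0.0, 1.0]] [[-0.997, -0.055, 0.06, 0.463], [-0.081, 0.654, -0.752, 0.54], [0.002, -0.754, -0.657, 0.592], [0.0, 0.0, 0.0, 1.0]]
```

View pics/top0.png

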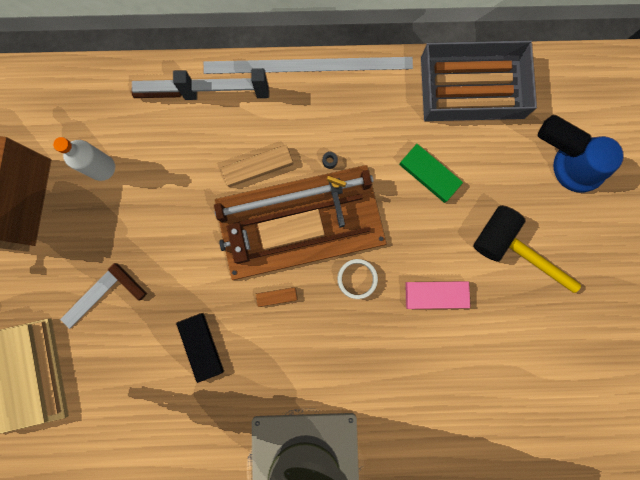

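View pics/side0.png

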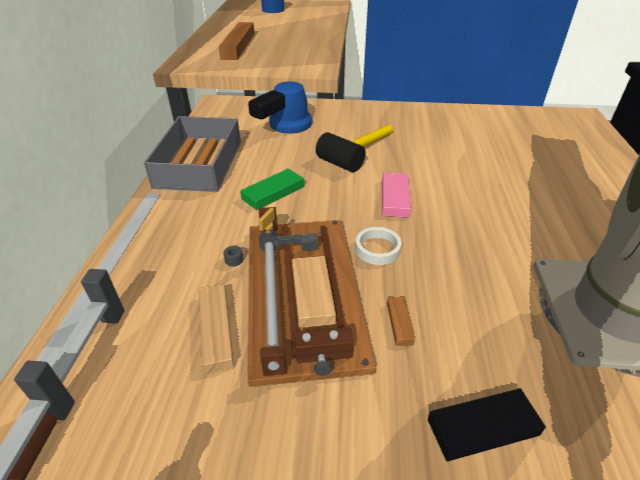

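The top view shows the jig at about (300,222), with its end block on the left at (235,243), the blank at (290,230), the stop foot at (340,222) and the brass wing at (337,182). Two pieces could be the blank. The pale one in the channel at (290,230) fits. The pale one at (257,165) is the spare rail behind the jig. The ring at (330,160) is the spare collar. I'll confirm this in enlarged crops.

Run:
```python
import cv2
a=cv2.imread("pics/top0.png")[150:290,205:395];cv2.imwrite("pics/topc.png",cv2.resize(a,None,fx=4,fy=4,interpolation=cv2.INTER_CUBIC))
a=cv2.imread("pics/side0.png")[195:390,225:385];cv2.imwrite("pics/sidec.png",cv2.resize(a,None,fx=3,fy=3,interpolation=cv2.INTER_CUBIC))
```

```text
(no output)
```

View pics/topc.png

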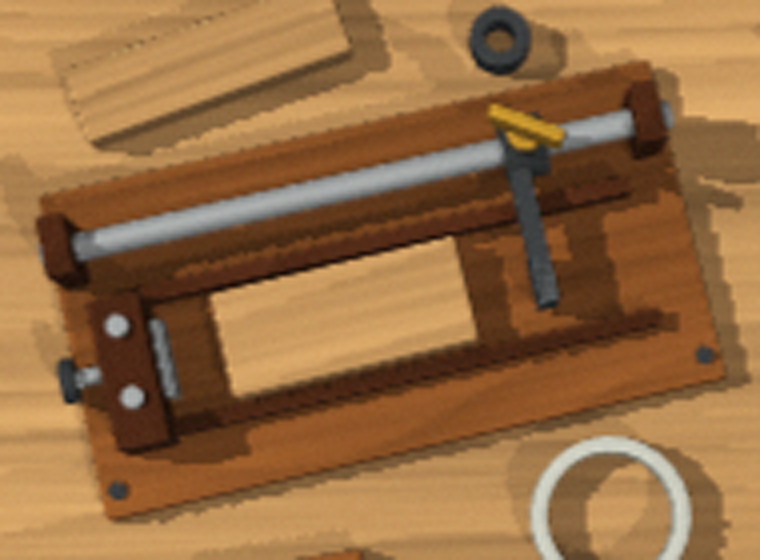

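View pics/sidec.png

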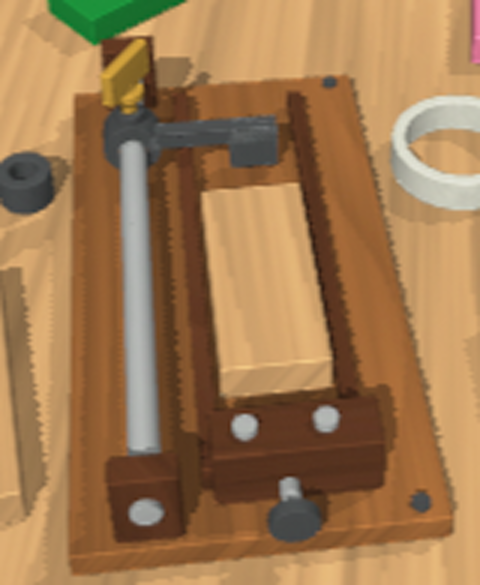

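The crops confirm it: the pale blank lies in the channel, with the grey pad on its left. In the top crop, the wing blade runs (490,110)–(563,137) and the foot is at (545,300). Next I'll compute the poses.

```bash
cat > h.py <<'E'
import numpy as np,pickle,cv2
def ray(s,uv,z):
    d=s["T"][:3,:3]@np.linalg.solve(s["camera_matrix"],[uv[0],uv[1],1.]);c=s["T"][:3,3]
    return (c+d*(z-c[2])/d[2])[:2]
E
python3 - <<'E'
from h import *
s=pickle.load(open("top0.pkl","rb"));d=pickle.load(open("side0.pkl","rb"))
T=lambda x,y,z:ray(s,(205+x/4-.4,150+y/4-.4),z)
S=lambda x,y,z:ray(d,(225+x/3-.3,195+y/3-.3),z)
# jig local corners
loc=np.array([[.095,.18],[.095,-.18],[-.095,-.18],[-.095,.18]])
def fit(P):
    A=loc-loc.mean(0);B=P-P.mean(0);a=np.arctan2((A[:,0]*B[:,1]-A[:,1]*B[:,0]).sum(),(A*B).sum());return P.mean(0),a
for P in (np.array([T(40,197,.018),T(650,62,.018),T(725,375,.018),T(112,520,.018)]),np.array([S(72,565,.018),S(75,95,.018),S(350,76,.018),S(452,528,.018)])):
    o,a=fit(P);R=np.array([[np.cos(a),-np.sin(a)],[np.sin(a),np.cos(a)]])
    print("jig",o,a,"resid",np.round((P-o)@R-loc,4).tolist())
    J=lambda p:np.round((p-o)@R,4)
    if 'done' not in globals():
        done=1
        print("blank",[J(T(*p,.043)) for p in((212,293),(455,237),(477,340),(232,397))])
        print("wing",T(490,106,.11),T(563,132,.11),J(T(490,106,.11)),J(T(563,132,.11)))
        print("foot end",J(T(545,303,.043)), "tape",T(611,515,.024),"ring",T(500,38,.024))
    else:
        print("wing side",S(104,77,.11),S(146,42,.11),J(S(104,77,.11)),J(S(146,42,.11)), J(S(107,105,.086)),J(S(146,72,.086)))
        print("blank",[J(S(*p,.043)) for p in((220,373),(202,192),(297,185),(330,360))])
E
```

```text
jig [ 0.5449793  -0.00233247] 0.19977037959067917 resid [[-0.0002, -0.0005], [-0.002, 0.0007], [0.0019, 0.002], [0.0004, -0.0022]]
blank [array([0.0145, 0.0934]), array([ 0.0147, -0.0455]), array([-0.0445, -0.0444]), array([-0.0448,  0.095 ])]
wing [ 0.62697325 -0.0642177 ] [ 0.61194615 -0.10235728] [ 0.0681 -0.0769] [ 0.0458 -0.1113]
foot end [-0.0328 -0.086 ] tape [ 0.41151874 -0.12713328] ring [ 0.68657397 -0.07321901]
jig [0.54420358 0.00127972] 0.1973075635769676 resid [[-0.0025, 0.0006], [-0.0002, -0.0012], [0.0005, -0.0008], [0.0022, 0.0014]]
wing side [ 0.625674   -0.06384526] [ 0.60706025 -0.09960046] [ 0.0671 -0.0798] [ 0.0419 -0.1112] [ 0.0676 -0.0835] [ 0.0436 -0.113 ]
blank [array([0.0142, 0.092 ]), array([ 0.0151, -0.0476]), array([-0.0422, -0.0473]), array([-0.044 ,  0.0898])]
```

Emit:
send_rows(
  increments=[
    [1, -30, -25, 0, 0],
    [1, -30, -25, 0, 0],
    [1, -30, -25, 0, 0],
    [1, -30, -25, 0, 0],
    [1, -30, -25, 0, 0],
    [1, -30, -25, 0, 0],
    [1, -30, -25, 0, 0],
    [1, -30, -25, 0, 0],
    [1, -30, -25, 0, 0],
    [1, -30, -25, 0, 0],
  ],
)

```text
t: 1.1
tool_pos: [0.4072, 0.2536, 0.2311]
ee_rot: [-0.525, -3.097, 0.0]
contact_force: [0.3, 0.8, 0.1]
grip_width: 0.0855
gripper_force: 0.0
```

Emit:
send_rows(
  increments=[
    [1, -30, -25, 0, 0],
    [1, -30, -25, 0, 0],
    [1, -30, -25, 0, 0],
    [1, -30, -25, 0, 0],
    [1, -30, -25, 0, 0],
    [1, -30, -25, 0, 0],
    [1, -30, -25, 0, 0],
    [1, -30, -25, 0, 0],
    [1, -30, -25, 0, 0],
    [1, -30, -25, 0, 0],
  ],
)

```text
t: 2.1
tool_pos: [0.6082, -0.0809, 0.231]
ee_rot: [-0.524, -3.097, -0.0]
contact_force: [-0.1, -0.2, 0.1]
grip_width: 0.0853
gripper_force: 0.0
```

Emit:
send_rows(
  increments=[
    [1, 0, 0, 0, 0.14],
    [1, 0, 0, 0, 0.14],
    [1, 0, 0, 0, 0.14],
    [1, 0, 0, 0, 0.14],
    [1, 0, 0, 0, 0.14],
    [1, 0, 0, 0, 0.14],
    [1, 0, 0, 0, 0.14],
    [1, 0, 0, 0, 0.14],
    [1, 0, 0, 0, 0.14],
    [1, 0, 0, 0, 0.14],
  ],
)

```text
t: 3.1
tool_pos: [0.6074, -0.0796, 0.2309]
ee_rot: [-2.402, -2.024, 0.001]
contact_force: [-0.2, -0.2, -0.1]
grip_width: 0.0853
gripper_force: 0.0
```

Run:
```python
from station import *
import cv2,pickle,numpy as np
o=observe();s=snapshot("wrist");s["o"]=o;pickle.dump(s,open("w1.pkl","wb"));cv2.imwrite("pics/w1.png",s["pixels"][:,:,::-1]);print(np.round(s["T_tool_cam"],3).tolist(),s["camera_matrix"].tolist(),o["qpos"])
```

```text
[[0.0, -0.951, -0.31, 0.078], [1.0, 0.0, -0.001, 0.0], [0.001, -0.31, 0.951, -0.143], [0.0, 0.0, 0.0, 1.0]] [[384.56271437204344, 0.0, 317.6292602284278], [0.0, 384.56271437204344, 233.54926231251795], [0.0, 0.0, 1.0]] [-0.54074313  0.36961696  0.77388606  1.53123131 -0.26178562  1.34840253
  0.08681707]
```

View pics/w1.png

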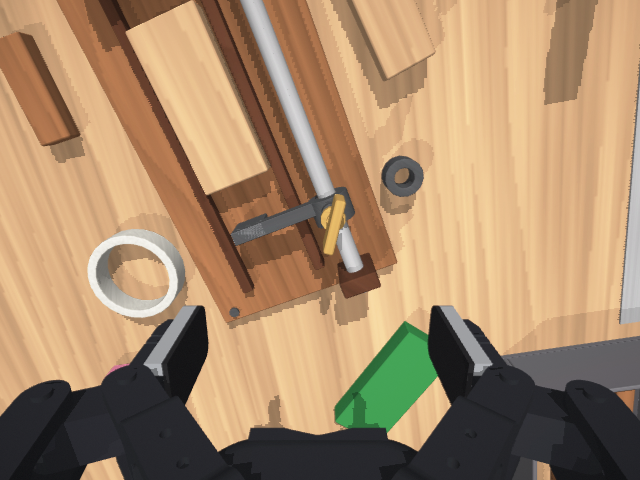

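The wrist view shows the wing at about (335,224), running (340,196)–(331,254), with the spare collar to its right at (403,176). I'll enlarge the wing.

Run:
```python
import cv2
a=cv2.imread("pics/w1.png")[180:280,280:380];cv2.imwrite("pics/w1c.png",cv2.resize(a,None,fx=6,fy=6,interpolation=cv2.INTER_CUBIC))
```

```text
(no output)
```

View pics/w1c.png

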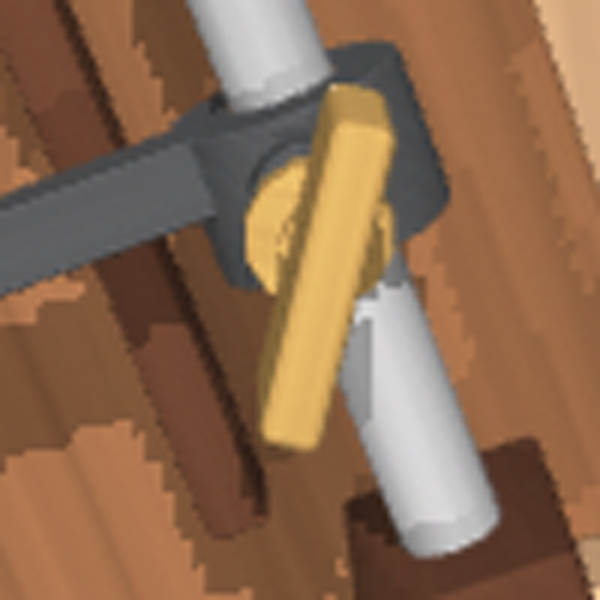

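Top-face ends of the blade in the crop: (364,122) and (290,443).

```bash
cat >> h.py <<'E'
from scipy.spatial.transform import Rotation as Ro
def wr(f):
    s=pickle.load(open(f,"rb"));M=np.eye(4);M[:3,:3]=Ro.from_rotvec(s["o"]["ee_rot"]).as_matrix();M[:3,3]=s["o"]["tool_pos"];s["T"]=M@s["T_tool_cam"];return s,M
E
python3 - <<'E'
from h import *
s,M=wr("w1.pkl")
W=lambda x,y,z:ray(s,(280+x/6-.4,180+y/6-.4),z)
a,b=W(364,122,.11),W(290,443,.11);c=(a+b)/2
print(a,b,c,np.linalg.norm(a-b),"ang",np.arctan2(*(a-b)[::-1]),"toolx",np.arctan2(M[1,0],M[0,0]))
print("delta tool mm",M[:3,:3].T@np.r_[c-M[:2,3],.088-M[2,3]]*1e3, "foot/collar +y face z.064?")
E
```

```text
[ 0.62557917 -0.06604615] [ 0.61053829 -0.1042832 ] [ 0.61805873 -0.08516467] 0.04108892991137197 ang 1.1960280744771976 toolx 1.40014357249377
delta tool mm [ -3.70947091  11.51676209 142.87783445] foot/collar +y face z.064?
```

Emit:
send_rows(
  increments=[
    [1, -1.6, 5.8, 0, 0],
    [1, -1.6, 5.7, 0, 0],
    [1, 0, 0, 0, 0.1],
    [1, 0, 0, 20, 0.104],
    [1, 0, 0, 30, 0],
    [1, 0, 0, 30, 0],
    [1, 0, 0, 30, 0],
    [1, 0, 0, 20, 0],
    [1, 0, 0, 13, 0],
    [1, 0, 0, 0, 0],
  ],
)

```text
t: 4.15
tool_pos: [0.6178, -0.0848, 0.0866]
ee_rot: [-2.589, -1.777, 0.003]
contact_force: [-0.1, -0.2, -0.6]
grip_width: 0.0857
gripper_force: 0.0
```

Emit:
send_rows(
  increments=[
    [0.6, 0, 0, -1, 0],
    [0.5, 0, 0, 0, 0],
    [0.4, 0, 0, 0, 0],
    [0.3, 0, 0, 0, 0],
    [0.2, 0, 0, 0, 0],
    [0.1, 0, 0, 0, 0],
    [0, 0, 0, 0, 0],
    [0, 0, 0, 0, 0],
    [0, 0, 0, 0, 0],
    [0, 0, 0, 0, 0],
  ],
)

```text
t: 5.15
tool_pos: [0.6185, -0.0846, 0.0895]
ee_rot: [-2.591, -1.776, -0.0]
contact_force: [-2.2, 1.8, 6.2]
grip_width: 0.0067
gripper_force: 59.3
```

Emit:
send_rows(
  increments=[
    [0, 0, 0, -1.5, -0.1],
    [0, 0, 0, 0, -0.1],
    [0, 0, 0, 0, -0.1],
    [0, 0, 0, 0, -0.1],
    [0, 0, 0, 0, -0.1],
    [0, 0, 0, 0, -0.1],
    [0, 0, 0, 0, -0.1],
    [0, 0, 0, 0, -0.1],
    [0, 0, 0, 0, -0.1],
    [0, 0, 0, 0, -0.1],
  ],
)

```text
t: 6.15
tool_pos: [0.6188, -0.0845, 0.0897]
ee_rot: [1.416, 2.804, -0.0]
contact_force: [5.5, 0.0, -9.1]
grip_width: 0.0065
gripper_force: 59.2
```

Emit:
send_rows(
  increments=[
    [0, 0, 0, 0, 0],
    [0, 0, 0, 0, 0],
    [0, 0, 0, 0, 0],
    [0, 0, 0, 0, 0],
    [0, 0, 0, 0, 0],
    [0, 0, 0, 0, 0],
    [0, 0, 0, 0, 0],
    [0, 0, 0, 0, 0],
    [0, 0, 0, 0, 0],
    [0, 0, 0, 0, 0],
  ],
)

```text
t: 7.15
tool_pos: [0.6188, -0.0845, 0.0897]
ee_rot: [1.421, 2.801, -0.0]
contact_force: [5.9, 0.0, -9.4]
grip_width: 0.0068
gripper_force: 59.2
```

Run:
```python
from station import *
from h import *
o=observe();s=snapshot("wrist");s["o"]=o;pickle.dump(s,open("w2.pkl","wb"));cv2.imwrite("pics/w2.png",s["pixels"][:,:,::-1])
M=Ro.from_rotvec(o["ee_rot"]).as_matrix();print(np.arctan2(M[1,0],M[0,0]),o["contact_force"],o["wrist_torque"],o["qpos"])
a=.1985;ey=np.array([-np.sin(a),np.cos(a),0]);ex=np.array([np.cos(a),np.sin(a),0])
print("jig y in tool",M.T@ey,"jig x",M.T@ex,"F",o["contact_force"]@ey)
```

```text
2.202414451936617 [ 5.9349989   0.02395195 -9.37376629] [-0.08223607 -1.23292487  0.1671637 ] [-0.3472898   0.48183445  0.53126786  1.64746053 -0.26819446  1.08527037
  0.89185622]
jig y in tool [ 9.07661305e-01  4.19703061e-01 -5.44516378e-04] jig x [-4.19702960e-01  9.07661467e-01  2.93020678e-04] F -1.1468942800523347
```

View pics/w2.png

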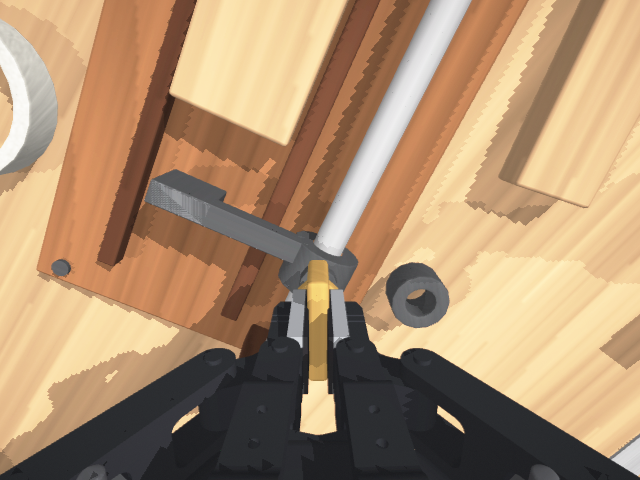

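The wing is gripped and turned by 1.0 rad, and the collar has not moved. The picture shows the foot at (175,195) well short of the blank end at (235,120). Now I'll slide the collar along jig +y.

Emit:
send_rows(
  increments=[
    [0, -0.2, 0.5, 0.9, 0],
    [0, 2.72, 1.26, 0, 0],
    [0, 2.72, 1.26, 0, 0],
    [0, 2.72, 1.26, 0, 0],
    [0, 2.72, 1.26, 0, 0],
    [0, 2.72, 1.26, 0, 0],
    [0, 2.72, 1.26, 0, 0],
    [0, 2.72, 1.26, 0, 0],
    [0, 2.72, 1.26, 0, 0],
    [0, 2.72, 1.26, 0, 0],
  ],
)

```text
t: 8.2
tool_pos: [0.6135, -0.0579, 0.0897]
ee_rot: [-1.422, -2.801, 0.0]
contact_force: [2.9, -1.5, -7.5]
grip_width: 0.0067
gripper_force: 59.6
```

Emit:
send_rows(
  increments=[
    [0, 2.3, 1.05, 0, 0],
    [0, 2.3, 1.05, 0, 0],
    [0, 2.3, 1.05, 0, 0],
    [0, 2.3, 1.05, 0, 0],
    [0, 2.3, 1.05, 0, 0],
    [0, 2.3, 1.05, 0, 0],
    [0, 2.3, 1.05, 0, 0],
    [0, 2.3, 1.05, 0, 0],
    [0, 1, 0.46, 0, 0],
    [0, 0, 0, 0, 0],
  ],
)

```text
t: 9.2
tool_pos: [0.6092, -0.0367, 0.0897]
ee_rot: [-1.422, -2.801, -0.0]
contact_force: [1.4, -1.2, -13.0]
grip_width: 0.0067
gripper_force: 58.9
```

```bash
cat >> h.py <<'E'
def st(o):
    M=Ro.from_rotvec(o["ee_rot"]).as_matrix();a=.1985;ey=np.array([-np.sin(a),np.cos(a),0]);ex=np.array([np.cos(a),np.sin(a),0])
    p=o["tool_pos"]-np.array([.5447,-.0005,0]);F=o["contact_force"]
    print("t",round(o["t"],2),"jig xy mm",np.round([p@ex*1e3,p@ey*1e3],2),"F jig",np.round([F@ex,F@ey,F[2]],2),"ang",round(np.arctan2(M[1,0],M[0,0]),3),"y in tool",np.round(M.T@ey,3),"Mz",round(o["wrist_torque"][2],3))
E
python3 - <<'E'
from station import *
from h import *
o=observe();st(o);s=snapshot("wrist");s["o"]=o;pickle.dump(s,open("w3.pkl","wb"));cv2.imwrite("pics/w3.png",s["pixels"][:,:,::-1])
s=snapshot("top");pickle.dump(s,open("top3.pkl","wb"));cv2.imwrite("pics/top3.png",s["pixels"][:,:,::-1])
a=s["pixels"][150:290,205:395,::-1];a=cv2.resize(a,None,fx=3,fy=3,interpolation=cv2.INTER_CUBIC)
b=snapshot("side")["pixels"][:,:,::-1];cv2.imwrite("pics/side3.png",b)
b=cv2.resize(b[195:390,225:385],None,fx=2.15,fy=2.15,interpolation=cv2.INTER_CUBIC)[:420,:220*1]
cv2.imwrite("pics/c3.png",np.hstack([a,b]));print(np.hstack([a,b]).shape)
E
```

```text
t 9.2 jig xy mm [ 56.1  -48.25] F jig [  1.13  -1.5  -13.03] ang 2.202 y in tool [0.908 0.419 0.001] Mz 0.029Traceback (most recent call last):
  File "<stdin>", line 8, in <module>
    return _nx.concatenate(arrs, 1, dtype=dtype, casting=casting)
           ~~~~~~~~~~~~~~~^^^^^^^^^^^^^^^^^^^^^^^^^^^^^^^^^^^^^^^
ValueError: all the input array dimensions except for the concatenation axis must match exactly, but along dimension 0, the array at index 0 has size 420 and the array at index 1 has size 419
```

View pics/w3.png

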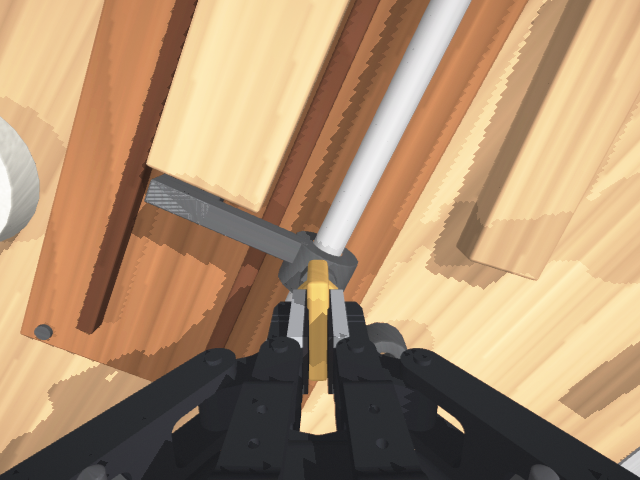

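The foot at (150,180) now touches the blank end and has pushed it about 10 mm. Next I need the remaining gap to the pad.

Run:
```python
from h import *
s=pickle.load(open("top0.pkl","rb"));a=.1985;R=np.array([[np.cos(a),-np.sin(a)],[np.sin(a),np.cos(a)]])
for p in((165,320),(180,393)):print("pad0",(ray(s,(205+p[0]/4-.4,150+p[1]/4-.4),.043)-[.5447,-.0005])@R)
t=cv2.imread("pics/top3.png")[200:270,215:285];cv2.imwrite("pics/c3.png",cv2.resize(t,None,fx=8,fy=8,interpolation=cv2.INTER_CUBIC))
```

```text
pad0 [0.00533226 0.12018824]
pad0 [-0.03634439  0.12064337]
```

View pics/c3.png

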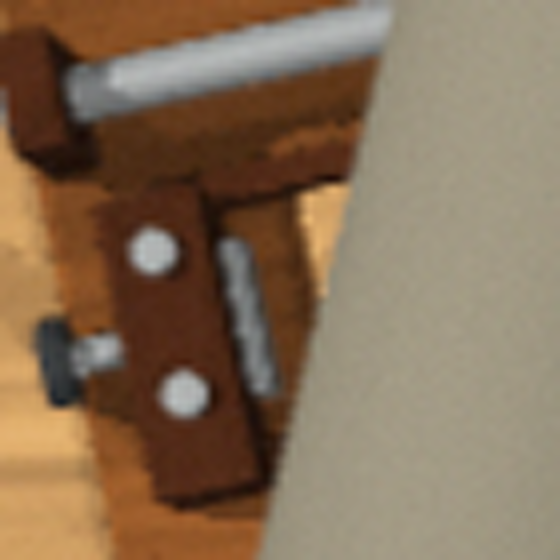

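The pad face is at about (262,315) and the blank head at about (310,243), so the gap is roughly 16–17 mm. I'll advance 12 mm, then creep.

Emit:
send_rows(
  increments=[
    [0, 1.1, 0.5, 1, 0],
    [0, 1.1, 0.5, 0, 0],
    [0, 1.1, 0.5, 0, 0],
    [0, 1.1, 0.5, 0, 0],
    [0, 1.1, 0.5, 0, 0],
    [0, 1.1, 0.5, 0, 0],
    [0, 1.1, 0.5, 0, 0],
    [0, 1.1, 0.5, 0, 0],
    [0, 1.1, 0.5, 0, 0],
    [0, 1.1, 0.5, 0, 0],
  ],
)

```text
t: 10.35
tool_pos: [0.6071, -0.0257, 0.0896]
ee_rot: [1.423, 2.8, 0.0]
contact_force: [-3.0, -4.8, 2.3]
grip_width: 0.0065
gripper_force: 60.7
```

Emit:
send_rows(
  increments=[
    [0, 0.3, 0.13, 0, 0],
    [0, 0.3, 0.13, 0, 0],
    [0, 0.3, 0.13, 0, 0],
    [0, 0, 0, 0, 0],
    [0, 0, 0, 0, 0],
    [0, 0, 0, 0, 0],
    [0, 0, 0, 0, 0],
    [0, 0, 0, 0, 0],
    [0, 0, 0, 0, 0],
    [0, 0, 0, 0, 0],
  ],
)

```text
t: 11.35
tool_pos: [0.6069, -0.0247, 0.0896]
ee_rot: [1.423, 2.8, 0.0]
contact_force: [-3.4, -3.7, 1.8]
grip_width: 0.0066
gripper_force: 60.8
```

```bash
python3 -c "
from station import *
from h import *
st(observe())"
```

```text
t 11.35 jig xy mm [ 56.19 -36.02] F jig [-4.07 -2.93  1.83] ang 2.201 y in tool [ 0.908  0.419 -0.   ] Mz 0.077
```

Emit:
send_rows(
  increments=[
    [0, 0.4, -0.1, 0, 0],
    [0, 0.3, 0.13, 0, 0],
    [0, 0.3, 0.13, 0, 0],
    [0, 0, 0, 0, 0],
    [0, 0, 0, 0, 0],
    [0, 0, 0, 0, 0],
    [0, 0, 0, 0, 0],
    [0, 0, 0, 0, 0],
    [0, 0, 0, 0, 0],
    [0, 0, 0, 0, 0],
  ],
)

```text
t: 12.35
tool_pos: [0.6067, -0.0236, 0.0895]
ee_rot: [1.422, 2.8, 0.001]
contact_force: [-3.8, -4.2, 6.3]
grip_width: 0.0068
gripper_force: 61.4
```

Emit:
send_rows(
  increments=[
    [0, 0.3, 0.13, 0, 0],
    [0, 0.3, 0.13, 0, 0],
    [0, 0.3, 0.13, 0, 0],
    [0, 0, 0, 0, 0],
    [0, 0, 0, 0, 0],
    [0, 0, 0, 0, 0],
    [0, 0, 0, 0, 0],
    [0, 0, 0, 0, 0],
    [0, 0, 0, 0, 0],
    [0, 0, 0, 0, 0],
  ],
)

```text
t: 13.35
tool_pos: [0.6064, -0.0226, 0.0895]
ee_rot: [1.422, 2.8, 0.001]
contact_force: [-3.2, -3.1, 6.0]
grip_width: 0.0067
gripper_force: 61.4
```

Emit:
send_rows(
  increments=[
    [0, 0.3, 0.13, 0, 0],
    [0, 0.3, 0.13, 0, 0],
    [0, 0.3, 0.13, 0, 0],
    [0, 0, 0, 0, 0],
    [0, 0, 0, 0, 0],
    [0, 0, 0, 0, 0],
    [0, 0, 0, 0, 0],
    [0, 0, 0, 0, 0],
    [0, 0, 0, 0, 0],
    [0, 0, 0, 0, 0],
  ],
)

```text
t: 14.35
tool_pos: [0.6063, -0.0216, 0.0895]
ee_rot: [1.422, 2.8, 0.001]
contact_force: [-2.8, -3.5, 6.3]
grip_width: 0.0071
gripper_force: 61.4
```

Emit:
send_rows(
  increments=[
    [0, 0.3, 0.13, 0, 0],
    [0, 0.3, 0.13, 0, 0],
    [0, 0.3, 0.13, 0, 0],
    [0, 0, 0, 0, 0],
    [0, 0, 0, 0, 0],
    [0, 0, 0, 0, 0],
    [0, 0, 0, 0, 0],
    [0, 0, 0, 0, 0],
    [0, 0, 0, 0, 0],
    [0, 0, 0, 0, 0],
  ],
)

```text
t: 15.35
tool_pos: [0.606, -0.0207, 0.0895]
ee_rot: [1.422, 2.8, 0.001]
contact_force: [-3.0, -4.6, 5.6]
grip_width: 0.0065
gripper_force: 61.4
```

Emit:
send_rows(
  increments=[
    [0, 0.3, 0.13, 0, 0],
    [0, 0.3, 0.13, 0, 0],
    [0, 0.3, 0.13, 0, 0],
    [0, 0, 0, 0, 0],
    [0, 0, 0, 0, 0],
    [0, 0, 0, 0, 0],
    [0, 0, 0, 0, 0],
    [0, 0, 0, 0, 0],
    [0, 0, 0, 0, 0],
    [0, 0, 0, 0, 0],
  ],
)

```text
t: 16.35
tool_pos: [0.6059, -0.0197, 0.0895]
ee_rot: [1.422, 2.8, 0.001]
contact_force: [-2.5, -3.0, 5.1]
grip_width: 0.0067
gripper_force: 61.4
```

Emit:
send_rows(
  increments=[
    [0, 0.3, 0.13, 0, 0],
    [0, 0.3, 0.13, 0, 0],
    [0, 0.3, 0.13, 0, 0],
    [0, 0, 0, 0, 0],
    [0, 0, 0, 0, 0],
    [0, 0, 0, 0, 0],
    [0, 0, 0, 0, 0],
    [0, 0, 0, 0, 0],
    [0, 0, 0, 0, 0],
    [0, 0, 0, 0, 0],
  ],
)

```text
t: 17.35
tool_pos: [0.6058, -0.0195, 0.0895]
ee_rot: [1.422, 2.799, 0.0]
contact_force: [-2.6, -5.8, 5.1]
grip_width: 0.0064
gripper_force: 61.3
```

The collar has made contact: it stopped short by about 0.7 mm and the force is rising.

Emit:
send_rows(
  increments=[
    [0, 0.3, 0.13, 0, 0],
    [0, 0.3, 0.13, 0, 0],
    [0, 0, 0, 0, 0],
    [0, 0, 0, 0, 0],
    [0, 0, 0, 0, 0],
    [0, 0, 0, 0, 0],
    [0, 0, 0, 0, 0],
    [0, 0, 0, 0, 0],
    [0, 0, 0, 0, 0],
    [0, 0, 0, 0, 0],
  ],
)

```text
t: 18.35
tool_pos: [0.6058, -0.0194, 0.0895]
ee_rot: [1.423, 2.798, -0.001]
contact_force: [-1.3, -7.3, 4.7]
grip_width: 0.0068
gripper_force: 61.2
```

```bash
python3 -c "
from station import *
from h import *
st(observe())"
```

```text
t 18.35 jig xy mm [ 56.15 -30.62] F jig [-2.73 -6.89  4.67] ang 2.201 y in tool [ 0.908  0.418 -0.002] Mz 0.103
```

Emit:
send_rows(
  increments=[
    [0, 0.3, 0.13, 0, 0],
    [0, 0.3, 0.13, 0, 0],
    [0, 0.3, 0.13, 0, 0],
    [0, 0.3, 0.13, 0, 0],
    [0, 0, 0, 0, 0],
    [0, 0, 0, 0, 0],
    [0, 0, 0, 0, 0],
    [0, 0, 0, 0, 0],
    [0, 0, 0, 0, 0],
    [0, 0, 0, 0, 0],
  ],
)

```text
t: 19.35
tool_pos: [0.6058, -0.0194, 0.0896]
ee_rot: [1.424, 2.797, -0.002]
contact_force: [2.2, -10.8, 1.9]
grip_width: 0.0065
gripper_force: 61.0
```

```bash
python3 -c "
from station import *
from h import *
st(observe())"
```

```text
t 19.35 jig xy mm [ 56.16 -30.57] F jig [ -0.02 -11.03   1.88] ang 2.2 y in tool [ 0.909  0.417 -0.003] Mz 0.144
```

Emit:
send_rows(
  increments=[
    [0, 0, 0, 0, 0],
    [0, 0, 0, 0, 0],
    [0, 0, 0, 0, 0],
    [0, 0, 0, 0, 0.08],
    [0, 0, 0, 0, 0.08],
    [0, 0, 0, 0, 0.08],
    [0, 0, 0, 0, 0.08],
    [0, 0, 0, 0, 0],
    [0, 0, 0, 0, 0],
    [0, 0, 0, 0, 0],
  ],
)

```text
t: 20.35
tool_pos: [0.6057, -0.0194, 0.0895]
ee_rot: [1.852, 2.534, -0.001]
contact_force: [1.0, -10.8, 2.3]
grip_width: 0.0071
gripper_force: 61.0
```

```bash
python3 -c "
from station import *
from h import *
st(observe())"
```

```text
t 20.35 jig xy mm [ 56.04 -30.57] F jig [ -1.16 -10.8    2.29] ang 1.879 y in tool [ 0.994  0.11  -0.003] Mz -0.174
```

Emit:
send_rows(
  increments=[
    [0, 0, 0, 0, 0.08],
    [0, 0, 0, 0, 0.08],
    [0, 0, 0, 0, 0.08],
    [0, 0, 0, 0, 0.08],
    [0, 0, 0, 0, 0.08],
    [0, 0, 0, 0, 0.08],
    [0, 0, 0, 0, 0.08],
    [0, 0, 0, 0, 0.08],
    [0, 0, 0, 0, 0.06],
    [0, 0, 0, 0, 0],
  ],
)

```text
t: 21.35
tool_pos: [0.6053, -0.0195, 0.0895]
ee_rot: [2.61, 1.743, -0.0]
contact_force: [-2.0, -10.4, 4.7]
grip_width: 0.0069
gripper_force: 61.3
```

```bash
python3 -c "
from station import *
from h import *
st(observe())"
```

```text
t 21.35 jig xy mm [ 55.7  -30.53] F jig [-4.01 -9.77  4.68] ang 1.177 y in tool [ 0.83  -0.558 -0.003] Mz -0.109
```

Emit:
send_rows(
  increments=[
    [0, 0, 0, 0, 0.03],
    [0, 0, 0, 0, 0.03],
    [0, 0, 0, 0, 0.03],
    [0, 0, 0, 0, 0.03],
    [0, 0, 0, 0, 0],
    [0, 0, 0, 0, 0],
    [0, 0, 0, 0, 0],
    [0, 0, 0, 0, 0],
    [0, 0, 0, 0, 0],
    [0, 0, 0, 0, 0],
  ],
)

```text
t: 22.35
tool_pos: [0.6053, -0.0195, 0.0896]
ee_rot: [2.706, 1.589, -0.001]
contact_force: [-1.9, -12.5, 5.3]
grip_width: 0.0069
gripper_force: 84.1
```

```bash
python3 -c "
from station import *
from h import *
st(observe())"
```

```text
t 22.35 jig xy mm [ 55.7  -30.56] F jig [ -4.31 -11.88   5.26] ang 1.062 y in tool [ 0.76  -0.65  -0.004] Mz 1.552
```

The hard stop is clear: the torque jumped to 1.5 N m. I'll ease the overturn back a little, then release.

Emit:
send_rows(
  increments=[
    [0, 0, 0, 0, -0.04],
    [0, 0, 0, 0, -0.03],
    [0, 0, 0, 0, 0],
    [0, 0, 0, 0, 0],
    [0.1, 0, 0, 0, 0],
    [0.3, 0, 0, 0, 0],
    [0.5, 0, 0, 0, 0],
    [0.8, 0, 0, 0, 0],
    [1, 0, 0, 0, 0],
    [1, 0, 0, 0, 0],
  ],
)

```text
t: 23.35
tool_pos: [0.6048, -0.0164, 0.0888]
ee_rot: [-2.651, -1.685, -0.0]
contact_force: [-0.1, 0.2, -0.3]
grip_width: 0.0802
gripper_force: 0.0
```

Emit:
send_rows(
  increments=[
    [1, 0, 0, 0, 0],
    [1, 0, 0, 0, 0],
    [1, 0, 0, -5, 0],
    [1, 0, 0, -15, 0],
    [1, 0, 0, -25, 0],
    [1, 0, 0, -25, 0],
    [1, 0, 0, -25, 0],
    [1, 0, 0, -25, 0],
    [1, 0, 0, -20, 0],
    [1, 0, 0, 0, 0],
  ],
)

```text
t: 24.35
tool_pos: [0.6062, -0.0174, 0.233]
ee_rot: [2.65, 1.683, 0.008]
contact_force: [-0.3, -0.7, -1.0]
grip_width: 0.0855
gripper_force: 0.0
```

Run:
```python
from station import *
from h import *
o=observe();st(o);s=snapshot("wrist");s["o"]=o;pickle.dump(s,open("w4.pkl","wb"));cv2.imwrite("pics/w4.png",s["pixels"][:,:,::-1])
```

```text
t 24.35 jig xy mm [ 56.96 -28.66] F jig [-0.41 -0.63 -0.95] ang 1.131 y in tool [ 0.803 -0.596 -0.   ] Mz -0.032
```

View pics/w4.png

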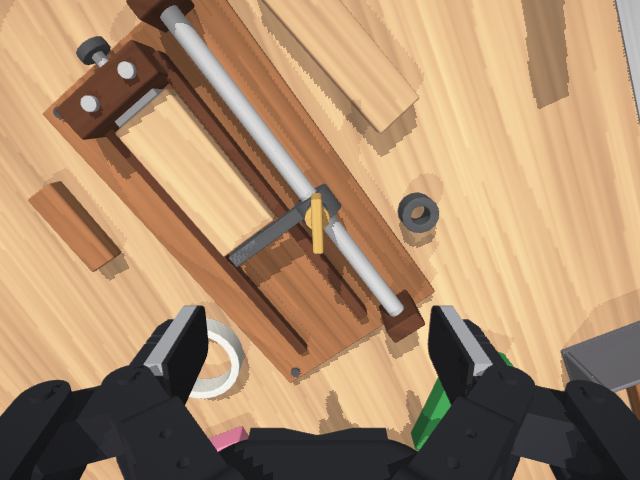

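The blank sits between the pad at (140,105) and the foot at (235,255). The wing at (317,222) is back at its tight angle and the bystanders are undisturbed, so I'm handing in.

```bash
python3 -c "
from station import *
print(job_done())"
```

```text
the job is handed in; nothing more can be done
None
```

The job is handed in: the blank is clamped between the stop and the steel pad after an estimated 9 N press, the screw is tight on its hard stop, the gripper is clear and the loose pieces look undisturbed; no verdict was shown.

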